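# Clip a thermometer to a water-bath pan

### The job

The blue pan is being set up as a warm bath for the two jars standing in it. First squeeze the red-handled spring clip off its fin on the wooden rest and clip it onto the pan's near long rim, about the middle, upright and well down, with its grey sleeve inside the pan. Then draw the thermometer from the rest and push its stem down through the sleeve until its black collar sits in the sleeve's funnel; do not disturb the jars or the other things around.

Things in the scene. Friction and masses are not known exactly. Their poses are not given: they have to be found in the camera images.
- pan: Fixed deep blue rectangular pan, 150 (x) x 220 (y) x 90 mm high, walls and floor 4 mm thick, small steel loop handles outside its two short (y) ends. Origin: centre of the underside. Its x axis points away from the robot side, from the near long wall to the far one.
- pan_rim (a point): Middle of the top of the pan's near long wall (on the wall's mid-thickness), 90 mm above the worktop. x points into the pan, y along the rim, z up.
- rest: Fixed pale wooden rest, base 90 (x) x 190 (y) x 12 mm. Origin: centre of the underside. At y = +55 mm an upright steel fin, 4 mm thick in x, 60 mm wide, top at z = 75 mm, on which the clip starts. At y = -55 mm a grey tube with a funnel mouth, 25 mm outer diameter, top at z = 90 mm, in which the thermometer starts.
- clip: Loose spring clip like a big clothes-peg, 70 g, 24 mm wide in x. Origin on its pivot; z up (levers up, jaws down), y towards the sleeve. Two flat levers with red pads rise to z = 40 mm, outer faces 41 mm apart at the tops when shut, parallel and 20 mm apart when squeezed fully (15 N). The frame belongs to the sleeve's half: while squeezed it tilts by half the opening angle.
- clip_jaw (a joint): Angle of the clip's other half, rad: about 0 when it grips a 4 mm wall, -0.06 shut on nothing, 0.5 squeezed fully open; sprung shut.
- clip_mouth (a point): Point midway between the jaw faces, 22 mm below the pivot. The jaws end 36 mm below the pivot; squeezed fully, they stand about 20 mm apart at the tips and 8 mm at 10 mm below the pivot. The wall's top should come to about 12 mm below the pivot; it cannot pass 4 mm.
- clip_sleeve (a point): Centre of the mouth of the clip's grey vertical sleeve, 33 mm to the clip's +y side at pivot height; z is the sleeve's axis. Funnel mouth 18 mm wide inside, 25 mm outside, narrowing over 10 mm to a bore of 7.4 mm; the sleeve is 30 mm long, open below.
- probe: Loose pen thermometer, 45 g, 174 mm long, upright in the rest's tube, top 186 mm above the worktop. Origin: tip of its stem, z up along it. Stem 5 mm diameter to z = 70 mm, black conical collar to z = 81 mm (17 mm diameter), white shaft 8 mm to z = 124 mm, white handle 24 (x) x 16 (y) x 50 mm with a green display on top. Seated in the clip, its tip is about 77 mm below the pivot.
- probe_handle (a point): Middle of the thermometer's handle, 150 mm above its tip.
- jam_jar: Loose jar of red jam, 65 mm diameter, 94 mm high, standing in the far half of the pan. Origin: centre of its underside.
- honey_jar: Loose jar of honey-coloured spread, 71 mm diameter, 110 mm high, standing in the far half of the pan. Origin: centre of its underside.
- apple: Bystander: loose red apple, 77 mm. Origin: centre of its underside.
- lemon: Bystander: loose lemon, 71 mm. Origin: centre of its underside.
- spice_red: Bystander: spice jar with red cap, 45 mm diameter, 108 mm high. Origin: centre of its underside.
- spice_green: Bystander: spice jar with green cap, 44 mm diameter, 99 mm high. Origin: centre of its underside.
There are look-alikes about, which are no part of the job. Of the things shaped like the clip, the bare steel one is meant.

How it is judged:
By the outcome, as a careful person would: the job done as asked, in the order asked, and still so for the second after the job is handed in, with the robot touching nothing.
It also fails if it takes over 58 s, if anything falls off the work surface, if the arm or the gripper's body presses on something with over 40 N, if the wrist force passes 120 N, or if a joint passes its speed limit or range.

### The arm

A 6-joint arm with a two-finger parallel gripper is mounted at the origin on a cart in front of the work surface, level with it; the furniture and walls round the work are solid. World frame = base frame: x ahead of the robot, y to its left, z up, the work surface at z = 0. Lengths are in mm, angles in degrees, forces in N, time in s.
With the tool pointing down it reaches from about 375 to 925 mm from the base axis. Payload 5.7 kg.
Tool frame: the origin (TCP) lies at the very end of the fingers, on their centre line; the grasp point (between the pads) lies 19 mm behind it; z points along the fingers, y is the line along which they close (so a half turn about z gives the same grasp; the last joint's range is limited). The gripper opens to 88 mm and grips with 3 to 60 N. Pads are 20 mm wide; open, the fingers measure 115 mm over their backs; the gripper's body (75 mm by 178 mm) begins 61 mm behind the grasp point.
Start: joints at [-75.407, 20.558, 86.54, -0, 72.909, -6.595], TCP at [216.84, -559.413, 222.623] pointing down, gripper open.
Joint ranges: [-170.27, 170.27], [-57.76, 135], [12.27, 136.19], [-55.21, 235.2], [11.17, 155.16], [-170.74, 170.74]. Speed limits (degrees/s): [136.94, 136.94, 180, 180, 180, 180].

### API

Orientations are given as a 3x3 rotation matrix whose columns are the frame's x, y, z axes.
In Python, from cell import arm gives the robot as it stands.
- The arm moves only by the tool step_arm, never from a script. Its argument "commands" is a list of rows, each an object with "translation": the shift along the tool's x, y, z in units of 50 mm (1.0 is 50 mm), a list of three; "twist": the turn about the tool's z in units of 8 degrees (1.0 is 8 degrees). In form: [{"translation": [tx, ty, tz], "twist": twist}, ...]. A call has 1 to 12 rows; each row shifts and turns the commanded pose from where the row before left it, along the tool's axes as they then stand; what a row does not reach is not made up. A row lasts 1/8 s, in which the tool goes at most 62.5 mm and 10.7 degrees, less where a joint would pass 70% of its speed; a pose out of reach is approached as far as the arm can. A call is refused whole if a number of a shift passes 1 or a number of a turn 1, either way. A call with a gripper value outside its range is refused whole. "gripper" is the closure, from 0 (fully open) to 1 (shut), set as the call begins (left out, the last holds). The fingers move at their own pace and stop on an object; the grip force is fixed at half the most. Time passes only in rows, so rows that do not move let the fingers close. It gives the time, the measured TCP pose, the force, the opening and the grip force at its end, in the units of the state.
- arm.state(): the state, without advancing time (a new reading comes with each control period).
- arm.snapshot(name): name is "scene" or "top"; returns a dict with "frame" (384x512x3 uint8, red, green, blue), "depth" (384x512 float32, mm along the optical axis (not along the pixel's ray), 0 where there is no reading), "vertical_fov" (degrees; the focal length in pixels is half the picture's height over the tangent of half this angle, whatever the lens; pixels are square), "cx", "cy" (the principal point, pixels), "rvec" (rotation vector, rad) and "tvec" (3), from world to camera coordinates, as OpenCV has them. Camera axes: x right, y down, z forward; pixel columns grow to the right and rows downward; lengths in mm; the calibration is good to about 2 mm. A picture is of the moment at which its call begins.
- arm.close_job(): hands the job in; it is judged then, once.
The state is a dict: "time_s": time; "joint_positions": joint angles; "dq": joint speeds; "joint_efforts": joint torques, N m; "position": TCP position; "tool_rot": TCP orientation; "wrist_force": force on the tool from outside, world axes, zero at the start; "moment": the same for the moment, N m; "grip_width": finger opening in mm; "grasp_force": force on a finger pad.
Only numpy, scipy, OpenCV 4.12 (cv2) and the standard library are available. Lean on these libraries where they do the work, as an engineer would, in place of code of your own. Each camera call takes 0.05 s, during which the arm holds its last target. There are 200 camera calls.

## Working session

There is one attempt and no reset: what is moved stays moved. The work goes in short steps, Python scripts to look and compute and a tool call to move; the robot and the scene stay as the last step left them, time stands still between calls to the robot, and variables do not carry over. Pictures are saved under pics/ and viewed, at most 13 in all, crops included, and the job is handed in when it is done.

Besides the shell and the picture viewer there is one more tool, called after "Call:" as a command line: name --argument value ..., lists and objects as JSON in quotes. step_arm: Moves the arm, as the interface text tells. Its arguments: {"type":"object","properties":{"commands":{"type":"array","items":{"type":"object","properties":{"translation":{"type":"array","items":{"type":"number"}},"twist":{"type":"number"}}}},"gripper":{"type":"number"}},"required":["commands"]}

```bash
mkdir -p pics
cat > h.py <<'E'
import numpy as np, cv2
from cell import arm
def snap(n,tag):
    s=arm.snapshot(n); np.savez(f'{tag}.npz',**s)
    cv2.imwrite(f'pics/{tag}.png',cv2.cvtColor(s['frame'],cv2.COLOR_RGB2BGR)); return s
def cloud(s):
    h,w=s['depth'].shape; f=h/2/np.tan(np.radians(float(s['vertical_fov']))/2)
    u,v=np.meshgrid(np.arange(w),np.arange(h)); d=s['depth'].astype(float)
    P=np.stack([(u-s['cx'])/f*d,(v-s['cy'])/f*d,d],-1)
    R=cv2.Rodrigues(np.array(s['rvec'],float))[0]
    X=(P-np.array(s['tvec'],float).ravel())@R
    X[d==0]=np.nan; return X
E
python3 - <<'E'
from h import *
for n in('scene','top'):
    s=snap(n,n+'0'); R=cv2.Rodrigues(np.array(s['rvec'],float))[0]
    print(n,s['vertical_fov'],s['cx'],s['cy'],-R.T@np.array(s['tvec']).ravel(),R.round(2).tolist())
a=cv2.imread('pics/scene0.png');print(arm.state())
E
```

```text
scene 49.66069619119445 252.98475291292638 188.47434385523368 [ 107.55790009 -914.51151786 1170.57189156] [[0.9, -0.44, -0.02], [-0.32, -0.63, -0.71], [0.3, 0.64, -0.71]]
top 57.909126409794986 251.7989295874489 186.59753116089792 [ 302.66558613   13.12116492 1577.92716422] [[0.01, -1.0, -0.01], [-0.98, -0.01, -0.18], [0.18, 0.01, -0.98]]
{'time_s': 0.1, 'joint_positions': array([-7.54062739e+01,  2.05944387e+01,  8.65903724e+01, -1.46436164e-03,
        7.29081625e+01, -6.59398141e+00]), 'dq': array([ 0.14723789, -0.1283961 , -0.1085212 , -0.13116661, -0.00072132,
       -0.02494965]), 'joint_efforts': array([-1.56752329e-03, -5.16356134e+01, -2.71406293e+01,  6.75147283e-02,
        2.75879132e-02, -2.02746764e-05]), 'position': array([ 216.69429541, -558.86036033,  221.90312629]), 'tool_rot': array([[ 9.32398677e-01,  3.61431211e-01, -4.32500975e-04],
       [ 3.61431433e-01, -9.32397379e-01,  1.56418727e-03],
       [ 1.62083323e-04, -1.61476559e-03, -9.99998683e-01]]), 'wrist_force': array([0.63473737, 0.18811384, 0.05986484]), 'moment': array([-0.01514667,  0.04643167,  0.01431479]), 'grasp_force': 0.0, 'grip_width': 87.99946455854334}
```

View pics/scene0.png

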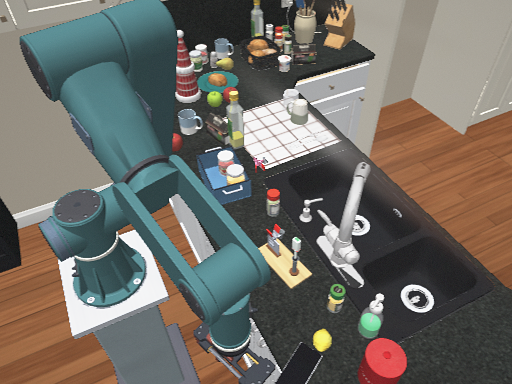

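View pics/top0.png

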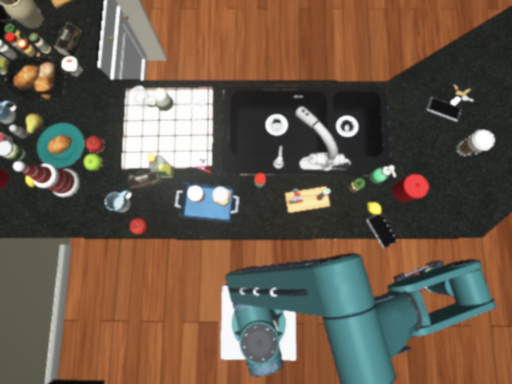

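The scene view shows the pan at about (225,175), the rest at (287,260), the steel clip on its fin at (275,235) and the thermometer at (296,255). The decoy clip is at (260,162). In the top view the pan is at (207,202) and the rest at (307,199).

```bash
cat >> h.py <<'E'
def rect(m,X,zlo,zhi):
    k=m&(X[...,2]>zlo)&(X[...,2]<zhi); n,l,st,_=cv2.connectedComponentsWithStats(k.astype(np.uint8))
    i=1+np.argmax(st[1:,4]); p=X[l==i]; return p,cv2.minAreaRect(p[:,:2].astype(np.float32))
E
python3 - <<'E'
from h import *
for t in('scene0','top0'):
    s=np.load(t+'.npz'); X=cloud(s); hsv=cv2.cvtColor(s['frame'],cv2.COLOR_RGB2HSV); H,S,V=[hsv[...,i].astype(int) for i in range(3)]
    reg=(X[...,0]>350)&(X[...,0]<750)&(abs(X[...,1])<600)
    print(t)
    for nm,m,a,b in(('pan rim',(H>100)&(H<120)&(S>110),80,96),('pan',(H>100)&(H<120)&(S>110),-5,110),('rest top',(H>12)&(H<28)&(S>60)&(V>120),6,18),('table',V<60,-8,8)):
        p,r=rect(m&reg,X,a,b); print(nm,len(p),np.round(p.mean(0),1),'z',np.round(np.percentile(p[:,2],[5,50,95]),1),np.round(r[0],1),np.round(r[1],1),round(r[2],1))
    # tall things near rest
    p,r=rect((H>12)&(H<28)&(S>60)&(V>120)&reg,X,6,18)
    box=(abs(X[...,0]-r[0][0])<75)&(abs(X[...,1]-r[0][1])<120)&(X[...,2]>25)
    red=box&((H<8)|(H>172))&(S>130)
    for nm,m in(('red',red),('high',box&(X[...,2]>120)),('mid',box&(X[...,2]<120))):
        for v,u in np.argwhere(m): print(nm,u,v,X[v,u].round(0),s['frame'][v,u])
a=cv2.imread('pics/scene0.png');b=cv2.imread('pics/top0.png')
A=cv2.resize(a[215:295,245:325],(480,480),interpolation=cv2.INTER_CUBIC)
B=cv2.resize(b[180:220,280:335],(320,233),interpolation=cv2.INTER_CUBIC);C=cv2.resize(b[175:225,170:245],(320,213),interpolation=cv2.INTER_CUBIC)
o=np.zeros((480,800,3),np.uint8);o[:,:480]=A;o[:233,480:]=B;o[240:453,480:]=C;cv2.imwrite('pics/c1.png',o)
E
```

```text
scene0
pan rim 16 [529.  118.6  82.9] z [80.2 82.6 85.3] [526.7 119.7] [ 7.5 39.7] 79.7
pan 292 [490.8 275.4   3.5] z [-1.4  3.4  8.1] [494.7 277.6] [134.7  65. ] 86.0
rest top 951 [ 530.7 -231.5   11.1] z [ 7.4 11.  15.1] [ 532.1 -217.4] [ 92.1 191.7] 10.6
table 5543 [ 4.996e+02 -4.437e+02  1.000e-01] z [-4.9 -0.6  7. ] [ 547.9 -408.4] [385.9 386.8] 88.4
red 275 224 [ 538. -150.  128.] [255  75  68]
red 274 225 [ 536. -147.  122.] [146  57  52]
red 275 225 [ 537. -152.  126.] [210  55  52]
red 276 225 [ 540. -154.  127.] [255  69  65]
red 274 226 [ 535. -150.  120.] [194  59  56]
red 275 226 [ 538. -151.  120.] [233  56  52]
red 276 226 [ 538. -158.  127.] [221  53  49]
red 277 226 [ 541. -159.  127.] [255  70  65]
red 274 227 [ 535. -150.  115.] [180  53  51]
red 275 227 [ 537. -152.  117.] [227  55  52]
red 276 227 [ 540. -155.  117.] [223  56  52]
red 277 227 [ 540. -161.  125.] [220  53  48]
red 278 227 [ 542. -164.  127.] [255  73  68]
red 273 228 [ 533. -146.  106.] [132  51  48]
red 274 228 [ 533. -153.  114.] [208  51  48]
red 275 228 [ 538. -152.  110.] [225  55  51]
red 27
[... 28230 characters left out ...]
4 174 163]
mid 292 200 [ 521. -143.   69.] [177 171 164]
mid 293 200 [ 522. -148.   67.] [180 178 177]
mid 294 200 [ 519. -150.   84.] [189 189 194]
mid 295 200 [ 518. -154.   93.] [185 182 190]
mid 296 200 [ 519. -158.   89.] [178 166 173]
mid 297 200 [ 518. -162.   93.] [183 151 158]
mid 298 200 [ 517. -165.  101.] [198 138 141]
mid 299 200 [ 516. -169.  110.] [212 131 133]
mid 289 201 [ 522. -133.   36.] [182 151 118]
mid 290 201 [ 520. -136.   49.] [161 142 130]
mid 291 201 [ 521. -142.   40.] [152 141 137]
mid 292 201 [ 522. -147.   34.] [147 137 134]
mid 293 201 [ 523. -151.   31.] [151 141 139]
mid 294 201 [ 517. -152.   67.] [160 150 150]
mid 295 201 [ 510. -151.  117.] [166 142 143]
```

View pics/c1.png

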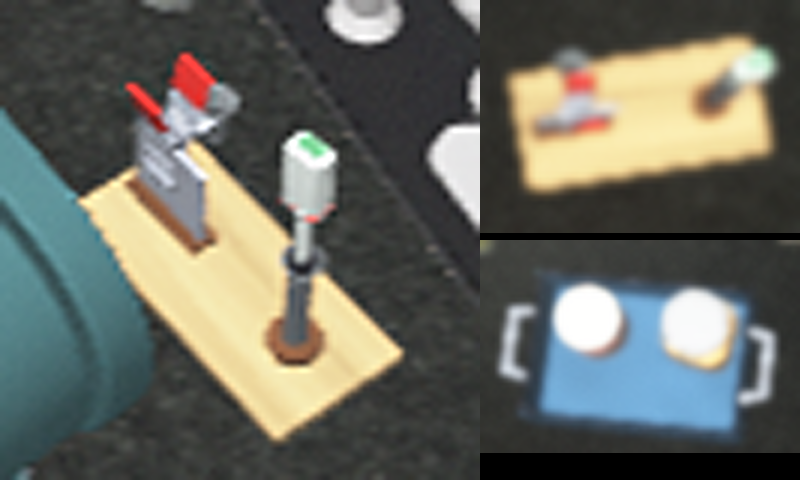

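The crops show the clip astride the fin with its red levers and its sleeve on the far side. The probe stands upright in its tube, and the pan holds two jars in its far half. The rest's yaw comes out at about +10.3°, with the clip near (524,-162) and the probe near (543,-271). I turn the tool first.

Call:
step_arm --commands '[{"translation": [0,0,0],"twist": -1},{"translation": [0,0,0],"twist": -1},{"translation": [0,0,0],"twist": -1},{"translation": [0,0,0],"twist": -1},{"translation": [0,0,0],"twist": -1},{"translation": [0,0,0],"twist": -1},{"translation": [0,0,0],"twist": -1},{"translation": [0,0,0],"twist": -1},{"translation": [0,0,0],"twist": -1},{"translation": [0,0,0],"twist": -0.89}]' --gripper 0

```text
time_s: 1.35
position: [216.8, -559.0, 222.2]
tool_rot: [[-0.183, 0.983, -0.0], [0.983, 0.183, 0.001], [0.001, -0.0, -1.0]]
wrist_force: [0.7, 0.3, 0.2]
grip_width: 88.0
grasp_force: 0.0
```

```bash
cat >> h.py <<'E'
def ray(s,uv,z):
    h=s['frame'].shape[0]; f=h/2/np.tan(np.radians(float(s['vertical_fov']))/2)
    R=cv2.Rodrigues(np.array(s['rvec'],float))[0]; C=-R.T@np.array(s['tvec'],float).ravel()
    uv=np.atleast_2d(uv); d=np.c_[(uv[:,0]-s['cx'])/f,(uv[:,1]-s['cy'])/f,np.ones(len(uv))]@R
    return C+d*((z-C[2])/d[:,2])[:,None]
def line(p):
    vx,vy,x,y=cv2.fitLine(p[:,:2].astype(np.float32),cv2.DIST_HUBER,0,.01,.01).ravel(); return np.array([vx,vy]),np.array([x,y])
E
python3 - <<'E'
from h import *
# pan from top view blue mask; rest from both
s=np.load('top0.npz'); f=cv2.GaussianBlur(s['frame'],(0,0),0.6).astype(int)
B=f[...,2]-f[...,0]; m=np.zeros(B.shape,bool); m[170:230,165:250]=(B[170:230,165:250]>25)
n,l,st,_=cv2.connectedComponentsWithStats(m.astype(np.uint8)); i=1+np.argmax(st[1:,4]); m=l==i; print(st[i])
def sub(vals,t): # first upward crossing
    k=np.argmax(vals>t); return k-1+(t-vals[k-1])/(vals[k]-vals[k-1])
T=30
near=np.array([(u,229-sub(B[229:150:-1,u],T)) for u in range(188,228)])
far=np.array([(u,150+sub(B[150:229,u],T)) for u in (list(range(203,212)))])
right=np.array([(250-sub(B[v,250:150:-1],T),v) for v in (193,213,214)])
left=np.array([(165+sub(B[v,165:250],T),v) for v in (189,190,191,192,207,208,209)])
for nm,uv,z in(('near',near,0),('near90',near,90),('far',far,90),('right',right,0),('left',left,90)):
    p=ray(s,uv,z); d,q=line(p); print(nm,q.round(1),np.degrees(np.arctan2(d[1],d[0])).round(1), p[[0,-1]].round(0).tolist())
# row profile across near wall
print(B[196:224,207]); print(s['frame'][208:222,207].tolist())
E
```

```text
[ 182  184   52   38 1140]
near [439.8 234.9] 84.7 [[448.0, 324.0, 0.0], [431.0, 146.0, 0.0]]
near90 [432.  222.2] 84.7 [[440.0, 306.0, 90.0], [424.0, 138.0, 90.0]]
far [581.  229.4] 85.5 [[582.0, 247.0, 90.0], [579.0, 212.0, 90.0]]
right [498.4 127.5] -5.4 [[562.0, 121.0, 0.0], [464.0, 130.0, 0.0]]
left [512.9 294.6] -47.8 [[563.0, 321.0, 90.0], [475.0, 332.0, 90.0]]
[ 97  97  97  98  99  99  99 100 100  99 100 101 100 100 100 100 101 100
 101 100  94  75  51  34  19   6   0  -2]
[[118, 176, 219], [120, 177, 220], [120, 177, 220], [119, 176, 219], [119, 177, 220], [120, 177, 220], [120, 177, 221], [120, 177, 220], [111, 164, 207], [93, 134, 170], [74, 98, 123], [59, 76, 92], [54, 64, 73], [50, 53, 54]]
```

Call:
step_arm --commands '[{"translation": [0.667,0.75,0]},{"translation": [0.667,0.75,0]},{"translation": [0.667,0.75,0]},{"translation": [0.667,0.75,0]},{"translation": [0.667,0.75,0]},{"translation": [0.667,0.75,0]},{"translation": [0.667,0.75,0]},{"translation": [0.667,0.75,0]},{"translation": [0.667,0.75,0]},{"translation": [0.667,0.75,0]},{"translation": [0,0,0]}]'

```text
invalid input at $.commands[0]: expected keys translation, twist
```

Run:
```python
from h import *
print(arm.state()['position'])
s=snap('scene','scene1'); a=cv2.imread('pics/scene1.png')
A=cv2.resize(a[135:215,190:270],(480,480),interpolation=cv2.INTER_CUBIC)
B=cv2.resize(a[205:265,250:310],(300,300),interpolation=cv2.INTER_CUBIC)
o=np.zeros((480,790,3),np.uint8);o[:,:480]=A;o[:300,490:]=B;cv2.imwrite('pics/c2.png',o)
```

```text
[ 216.76631014 -559.03684658  222.15014872]
```

View pics/c2.png

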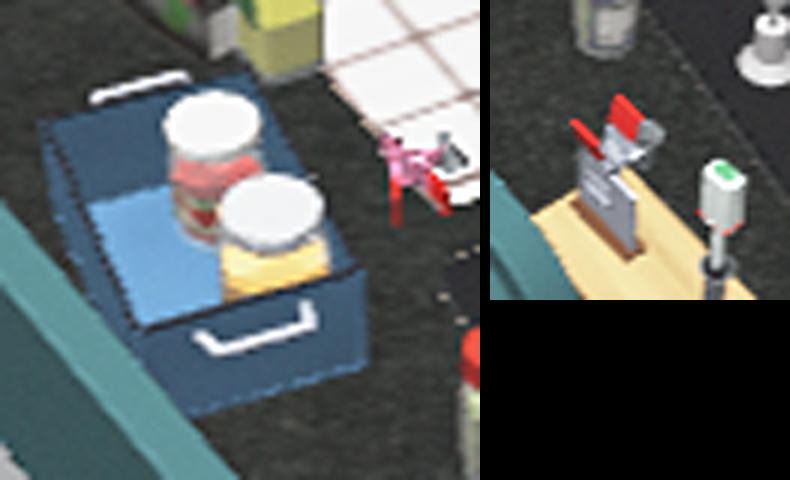

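The crop shows the rim's four corners, in crop pixels, at about (42,122), (138,330), (365,268) and (250,75). The clip sits upright on the fin.

Run:
```python
from h import *
s=np.load('scene1.npz')
c=np.array([(40,122),(138,330),(366,268),(250,74)],float); uv=(c+.5)/6-.5+[190,135]
p=ray(s,uv,90)[:,:2]; print(p.round(1))
for i in range(4):
    d=p[(i+1)%4]-p[i]; print(np.linalg.norm(d).round(1),np.degrees(np.arctan2(d[1],d[0])).round(1))
print('centre',p.mean(0))
# top-edge of dark-blue near outer wall / rim band from depth: points with z 78..98
for t in('scene1','top0'):
    q=np.load(t+'.npz');X=cloud(q);f=q['frame'].astype(int)
    k=(X[...,2]>78)&(X[...,2]<100)&(X[...,1]>150)&(X[...,1]<310)&(X[...,0]<470)&(X[...,0]>400)
    P=X[k]; print(t,len(P)); 
    if len(P)>3: d,o=line(P); print(o.round(1),P[:,2].mean().round(1),np.degrees(np.arctan2(d[1],d[0])).round(1))
```

```text
[[443.9 341.6]
 [428.  128.5]
 [576.4 113.6]
 [589.7 322.5]]
213.7 -94.3
149.1 -5.7
209.3 86.4
147.0 172.5
centre [509.48754614 226.53933372]
scene1 46
[434.  224.8] 87.6 85.2
top0 41
[438.7 230. ] 90.5 85.2
```

Call:
step_arm --commands '[{"translation": [0.667,0.75,0],"twist": 0},{"translation": [0.667,0.75,0],"twist": 0},{"translation": [0.667,0.75,0],"twist": 0},{"translation": [0.667,0.75,0],"twist": 0},{"translation": [0.667,0.75,0],"twist": 0},{"translation": [0.667,0.75,0],"twist": 0},{"translation": [0.667,0.75,0],"twist": 0},{"translation": [0.667,0.75,0],"twist": 0},{"translation": [0.667,0.75,0],"twist": 0},{"translation": [0.667,0.75,0],"twist": 0},{"translation": [0,0,0],"twist": 0}]'

```text
time_s: 2.78
position: [527.6, -161.5, 222.3]
tool_rot: [[-0.181, 0.983, 0.0], [0.983, 0.181, 0.001], [0.001, 0.0, -1.0]]
wrist_force: [0.1, -1.4, 0.8]
grip_width: 87.7
grasp_force: 0.0
```

Call:
step_arm --commands '[{"translation": [0,0,0.8],"twist": 0},{"translation": [0,0,0.4],"twist": 0},{"translation": [0,0,0],"twist": 0}]'

```text
time_s: 3.15
position: [524.0, -164.3, 161.0]
tool_rot: [[-0.177, 0.984, -0.004], [0.984, 0.177, 0.002], [0.002, -0.004, -1.0]]
wrist_force: [-0.4, -0.4, 0.4]
grip_width: 87.9
grasp_force: 0.0
```

Call:
step_arm --commands '[{"translation": [0.03,0,0.6],"twist": 0},{"translation": [0,0,0.4],"twist": 0},{"translation": [0,0,0.2],"twist": 0},{"translation": [0,0,0],"twist": 0},{"translation": [0,0,0],"twist": 0}]'

```text
time_s: 3.78
position: [526.5, -163.2, 103.6]
tool_rot: [[-0.179, 0.984, 0.001], [0.984, 0.179, -0.001], [-0.001, 0.001, -1.0]]
wrist_force: [0.5, -0.6, -0.1]
grip_width: 87.7
grasp_force: 0.0
```

Run:
```python
from h import *
s=snap('scene','scene2'); a=cv2.imread('pics/scene2.png'); t=snap('top','top2'); b=cv2.imread('pics/top2.png')
o=np.hstack([cv2.resize(a[195:265,240:310],(420,420),interpolation=cv2.INTER_CUBIC),cv2.resize(b[175:215,275:315],(380,420),interpolation=cv2.INTER_CUBIC)]);cv2.imwrite('pics/c3.png',o); print(arm.state()['position'])
```

```text
[ 526.49117835 -163.05084746  103.59187927]
```

View pics/c3.png

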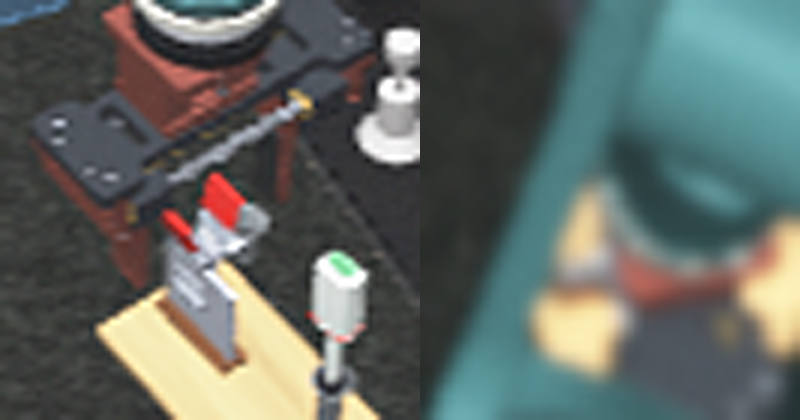

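Call:
step_arm --commands '[{"translation": [0,-0.03,0.04],"twist": 0},{"translation": [0,0,0],"twist": 0},{"translation": [0,0,0],"twist": 0},{"translation": [0,0,0],"twist": 0},{"translation": [0,0,0],"twist": 0},{"translation": [0,0,0],"twist": 0},{"translation": [0,0,0],"twist": 0},{"translation": [0,0,0],"twist": 0}]' --gripper 1

```text
time_s: 4.88
position: [524.2, -162.9, 100.5]
tool_rot: [[-0.179, 0.984, -0.0], [0.984, 0.179, 0.0], [0.0, -0.0, -1.0]]
wrist_force: [0.4, 0.0, -0.0]
grip_width: 19.3
grasp_force: 30.0
```

Call:
step_arm --commands '[{"translation": [0,0,-0.2],"twist": 0},{"translation": [0,0,-0.5],"twist": 0},{"translation": [0,0,-0.7],"twist": 0},{"translation": [0,0,-0.5],"twist": 0.9},{"translation": [0,0,-0.2],"twist": 1},{"translation": [0,0,0],"twist": 0},{"translation": [0,0,0],"twist": 0}]'

```text
time_s: 5.75
position: [523.9, -162.8, 205.4]
tool_rot: [[0.083, 0.997, -0.001], [0.997, -0.083, 0.0], [0.0, -0.001, -1.0]]
wrist_force: [-0.6, -0.0, -1.2]
grip_width: 18.9
grasp_force: 30.0
```

Call:
step_arm --commands '[{"translation": [0.5,-0.1,0],"twist": 0},{"translation": [0.86,-0.3,0],"twist": 0},{"translation": [0.86,-0.3,0],"twist": 0},{"translation": [0.86,-0.3,0],"twist": 0},{"translation": [0.86,-0.3,0],"twist": 0},{"translation": [0.86,-0.3,0],"twist": 0},{"translation": [0.86,-0.3,0],"twist": 0},{"translation": [0.86,-0.3,0],"twist": 0},{"translation": [0.86,-0.15,0],"twist": 0},{"translation": [0.36,-0.04,0],"twist": 0},{"translation": [0,0,0],"twist": 0},{"translation": [0,0,0],"twist": 0}]'

```text
time_s: 7.25
position: [438.3, 231.6, 205.3]
tool_rot: [[0.085, 0.996, -0.001], [0.996, -0.085, -0.001], [-0.001, -0.001, -1.0]]
wrist_force: [-0.4, -0.2, -0.7]
grip_width: 19.0
grasp_force: 30.0
```

Run:
```python
from h import *
s=snap('scene','scene3'); a=cv2.imread('pics/scene3.png'); t=snap('top','top3'); b=cv2.imread('pics/top3.png')
o=np.hstack([cv2.resize(a[115:195,180:260],(480,480),interpolation=cv2.INTER_CUBIC),cv2.resize(b[180:230,180:230],(320,480),interpolation=cv2.INTER_CUBIC)]);cv2.imwrite('pics/c4.png',o); print(arm.state()['position'])
```

```text
[438.42706617 231.51896615 205.54716294]
```

View pics/c4.png

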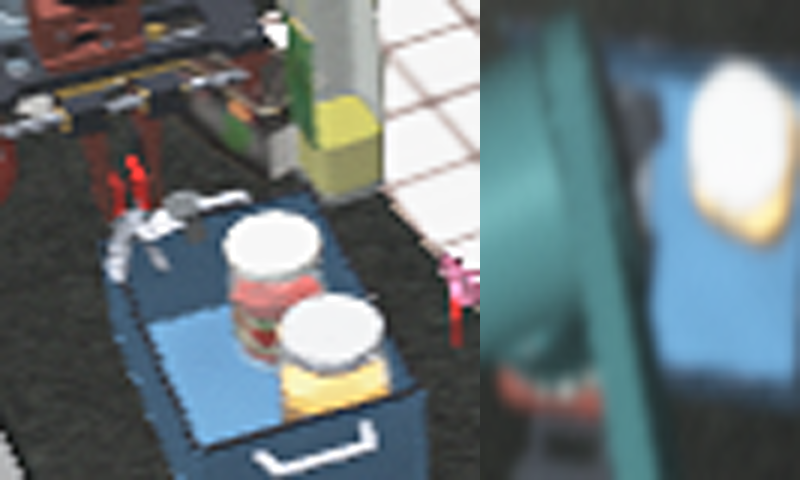

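The clip hangs squeezed above the pan with its sleeve on the pan side. I refit the pan's outer faces from depth before lowering.

Run:
```python
from h import *
s=np.load('scene3.npz');X=cloud(s);P=X[(X[...,2]>12)&(X[...,2]<78)&np.isfinite(X[...,2])]
a=np.radians(-5.0);N=np.array([np.cos(a),np.sin(a)]);T=np.array([-np.sin(a),np.cos(a)])
n=P[:,:2]@N; t=P[:,:2]@T
k=(n>400)&(n<430)&(t>180)&(t<350); h,e=np.histogram(n[k],bins=15,range=(400,430)); print('near outer',k.sum(),np.median(n[k]),h)
q=P[k]; A=np.c_[q[:,1],q[:,2],np.ones(len(q))]; r=cv2.fitLine(q.astype(np.float32),cv2.DIST_HUBER,0,.01,.01); c=np.linalg.lstsq(A,q[:,0],rcond=None)[0]; print('plane',c.round(4),'resid',(q[:,0]-A@c).std().round(2))
k=(t>150)&(t<180)&(n>425)&(n<555); h,e=np.histogram(t[k],bins=15,range=(150,180)); print('right outer',k.sum(),np.median(t[k]),h)
# far wall inner face seen in scene, left inner face
for nm,k in(('far inner',(n>535)&(n<565)&(t>200)&(t<350)),('left inner',(t>360)&(t<392)&(n>430)&(n<545))):
    v=(n if nm[0]=='f' else t)[k]; print(nm,k.sum(),np.median(v),np.percentile(v,[25,75]).round(1))
print('tcp n,t',np.array([438.4,231.5])@N,np.array([438.4,231.5])@T)
```

```text
near outer 99 411.84525890387414 [ 0  0  0  0  0 62 37  0  0  0  0  0  0  0  0]
plane [8.900000e-02 5.000000e-04 4.131046e+02] resid 0.53
right outer 360 165.42053094266515 [  1   2   0   3   4  16  78 116  84  41  14   1   0   0   0]
far inner 44 557.7629450136483 [556.6 558.2]
left inner 187 381.9398040866592 [379.6 383.9]
tcp n,t 416.55520119733836 268.82815022881243
```

Run:
```python
from h import *
s=np.load('scene3.npz');X=cloud(s);f=s['frame'].astype(int)
a=np.radians(-5.0);N=np.array([np.cos(a),np.sin(a)]);T=np.array([-np.sin(a),np.cos(a)])
m=(f[...,0]-f[...,1]>70)&(f[...,0]-f[...,2]>70); m[:138]=0;m[153:]=0;m[:,:195]=0;m[:,208:]=0
for v,u in np.argwhere(m): print(u,v,f[v,u],(X[v,u,:2]@N).round(0),(X[v,u,:2]@T).round(0),X[v,u,2].round(0))
```

```text
201 141 [231  68  63] 420.0 279.0 232.0
202 141 [223  64  58] 423.0 275.0 234.0
201 142 [231  63  60] 419.0 280.0 227.0
202 142 [234  57  54] 423.0 279.0 227.0
202 143 [255  64  58] 420.0 266.0 232.0
203 143 [255  63  60] 422.0 260.0 236.0
198 144 [158  57  52] 405.0 268.0 231.0
199 144 [147  55  52] 464.0 559.0 -4.0
202 144 [255  62  57] 418.0 262.0 232.0
203 144 [255  64  58] 423.0 264.0 229.0
204 144 [134  61  57] 424.0 254.0 236.0
198 145 [158  58  54] 403.0 258.0 235.0
199 145 [186  59  56] 461.0 547.0 0.0
202 145 [134  40  37] 418.0 261.0 228.0
203 145 [168  46  44] 421.0 259.0 228.0
204 145 [132  50  48] 423.0 252.0 233.0
199 146 [152  48  46] 406.0 260.0 228.0
200 146 [138  54  53] 463.0 538.0 1.0
202 146 [146  48  45] 418.0 262.0 223.0
203 146 [172  44  42] 420.0 257.0 225.0
204 146 [126  44  43] 424.0 260.0 222.0
199 147 [141  46  42] 406.0 260.0 223.0
200 147 [125  45  43] 462.0 534.0 -2.0
202 147 [127  45  42] 418.0 269.0 212.0
203 147 [174  44  40] 421.0 261.0 217.0
204 147 [131  46  45] 424.0 263.0 215.0
199 148 [132  43  43] 405.0 257.0 221.0
200 148 [128  46  45] 460.0 528.0 -3.0
203 148 [167  70  73] 419.0 259.0 215.0
204 148 [140  39  37] 423.0 260.0 213.0
199 149 [144  43  39] 405.0 262.0 213.0
200 149 [138  43  41] 459.0 524.0 -5.0
203 149 [188  92  97] 419.0 261.0 208.0
204 149 [171  40  39] 423.0 261.0 208.0
199 150 [160  51  47] 404.0 259.0 211.0
```

Call:
step_arm --commands '[{"translation": [0.1,-0.016,0],"twist": 0},{"translation": [0,0,0.4],"twist": 0},{"translation": [0,0,0.4],"twist": 0},{"translation": [0,0,0.2],"twist": 0},{"translation": [0,0,0],"twist": 0},{"translation": [0,0,0],"twist": 0}]'

```text
time_s: 8.1
position: [438.5, 238.0, 156.3]
tool_rot: [[0.085, 0.996, 0.001], [0.996, -0.085, 0.0], [0.001, 0.001, -1.0]]
wrist_force: [1.0, 0.3, -1.0]
grip_width: 19.1
grasp_force: 30.0
```

Call:
step_arm --commands '[{"translation": [0,0,0.3],"twist": 0},{"translation": [0,0,0.1],"twist": 0},{"translation": [0,0,0.1],"twist": 0},{"translation": [0,0,0.1],"twist": 0},{"translation": [0,0,0],"twist": 0}]'

```text
time_s: 8.72
position: [437.7, 237.8, 125.3]
tool_rot: [[0.085, 0.996, -0.001], [0.996, -0.085, -0.0], [-0.0, -0.001, -1.0]]
wrist_force: [-0.4, 0.1, -0.7]
grip_width: 19.4
grasp_force: 30.0
```

Run:
```python
from h import *
s=snap('scene','scene4'); a=cv2.imread('pics/scene4.png')
cv2.imwrite('pics/c5.png',cv2.resize(a[128:188,180:240],(600,600),interpolation=cv2.INTER_CUBIC)); q=arm.state();print(q['position'],q['wrist_force'])
```

```text
[437.84393012 237.82790689 125.54244025] [ 0.01258769 -0.02759186 -0.2979715 ]
```

View pics/c5.png

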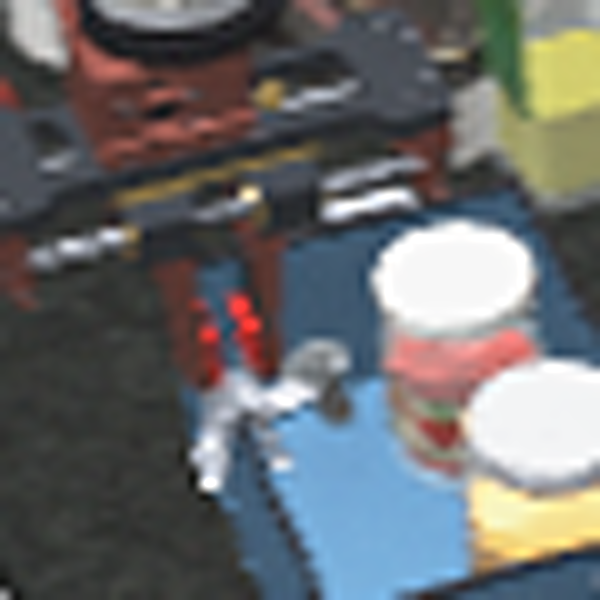

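The jaws straddle the rim, with the outer one at crop (210,470) and the inner one at (280,460). I lower the last 10 mm.

Call:
step_arm --commands '[{"translation": [0,0,0.1],"twist": 0},{"translation": [0,0,0.1],"twist": 0},{"translation": [0,0,0],"twist": 0},{"translation": [0,0,0],"twist": 0}]'

```text
time_s: 9.28
position: [437.8, 237.8, 115.7]
tool_rot: [[0.085, 0.996, -0.0], [0.996, -0.085, 0.0], [-0.0, -0.0, -1.0]]
wrist_force: [-1.0, -0.2, -1.2]
grip_width: 19.2
grasp_force: 30.0
```

Call:
step_arm --commands '[{"translation": [0,0,0],"twist": 0},{"translation": [0,0,0],"twist": 0},{"translation": [0,0,0],"twist": 0},{"translation": [0,0,0],"twist": 0}]' --gripper 0.3

```text
time_s: 9.78
position: [437.6, 237.8, 115.7]
tool_rot: [[0.085, 0.996, -0.001], [0.996, -0.085, 0.0], [0.0, -0.001, -1.0]]
wrist_force: [-0.2, -1.1, -0.7]
grip_width: 56.1
grasp_force: 0.0
```

Call:
step_arm --commands '[{"translation": [0,0,-0.3],"twist": 0},{"translation": [0,0,-0.8],"twist": 0},{"translation": [0,0,-1],"twist": 0},{"translation": [-0.7,0,-0.6],"twist": 0},{"translation": [-1,0.2,0],"twist": 0},{"translation": [-1,0.2,0],"twist": 0},{"translation": [-1,0.2,0],"twist": 0},{"translation": [-1,0.2,0],"twist": 0},{"translation": [0,0,0],"twist": 0}]'

```text
time_s: 10.9
position: [458.3, -2.6, 251.8]
tool_rot: [[0.09, 0.996, 0.001], [0.996, -0.09, -0.001], [-0.001, 0.001, -1.0]]
wrist_force: [-0.4, 1.7, -0.1]
grip_width: 61.5
grasp_force: 0.0
```

Run:
```python
from h import *
s=snap('scene','scene5'); a=cv2.imread('pics/scene5.png'); t=snap('top','top5'); b=cv2.imread('pics/top5.png')
o=np.hstack([cv2.resize(a[130:190,180:240],(480,480),interpolation=cv2.INTER_CUBIC),cv2.resize(b[188:218,185:225],(320,240),interpolation=cv2.INTER_CUBIC).repeat(2,0)]);cv2.imwrite('pics/c6.png',o); q=arm.state();print(q['position'],q['tool_rot'].round(3).tolist(),q['grip_width'])
```

```text
[4.57622669e+02 2.52960152e-01 2.51357657e+02] [[0.087, 0.996, 0.0], [0.996, -0.087, 0.001], [0.001, 0.0, -1.0]] 61.48026309653013
```

View pics/c6.png

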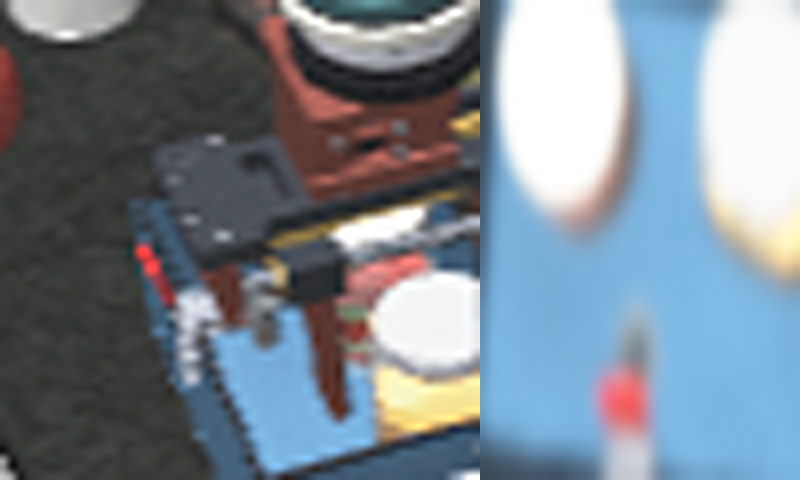

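The near lever's red pad is upright at the rim, at crop (150,265). The top view shows the sleeve on the inside of the wall, though the gripper still hides part of it. I go to the probe and look again from there.

Call:
step_arm --commands '[{"translation": [0,0,0],"twist": -1},{"translation": [0,0,0],"twist": -0.9},{"translation": [-0.6,0.1,0],"twist": 0},{"translation": [-0.9,0.1,0],"twist": 0},{"translation": [-0.9,0.1,0],"twist": 0},{"translation": [-0.9,0.1,0],"twist": 0},{"translation": [-0.9,0.1,0],"twist": 0},{"translation": [-0.9,0.1,0],"twist": 0},{"translation": [-0.55,0.12,0],"twist": 0},{"translation": [0,0,0],"twist": 0},{"translation": [0,0,0],"twist": 0}]' --gripper 0

```text
time_s: 12.38
position: [543.6, -269.0, 250.5]
tool_rot: [[-0.18, 0.984, -0.001], [0.984, 0.18, 0.001], [0.002, -0.001, -1.0]]
wrist_force: [-0.0, 0.8, -0.4]
grip_width: 88.0
grasp_force: 0.0
```

Run:
```python
from h import *
s=snap('scene','scene6'); a=cv2.imread('pics/scene6.png'); t=snap('top','top6'); b=cv2.imread('pics/top6.png')
o=np.hstack([cv2.resize(a[130:190,180:240],(480,480),interpolation=cv2.INTER_CUBIC),cv2.resize(b[185:225,185:225],(320,320),interpolation=cv2.INTER_CUBIC).repeat(3,0)[::2]]);cv2.imwrite('pics/c7.png',o); q=arm.state();print(q['position'],q['tool_rot'].round(3).tolist(),q['grip_width'])
```

```text
[ 543.47175356 -269.18912756  250.78054945] [[-0.181, 0.984, -0.0], [0.984, 0.181, 0.001], [0.001, -0.0, -1.0]] 87.91356550261459
```

View pics/c7.png

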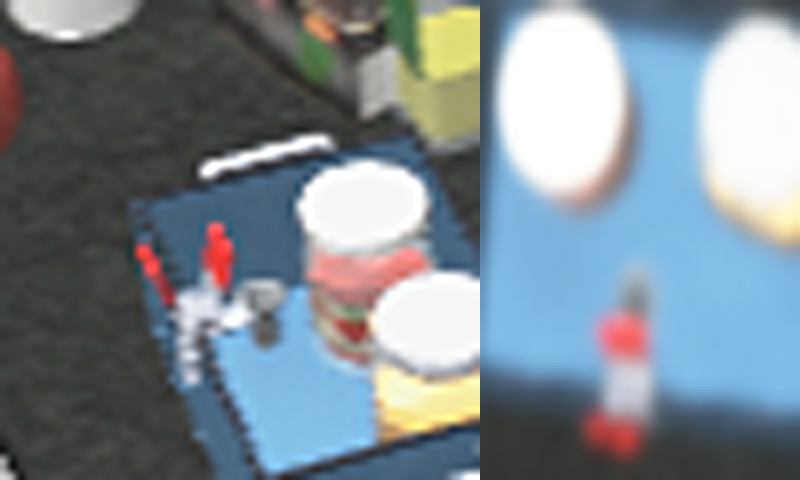

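The clip stands upright on the wall with both levers visible and its funnel at crop (263,293).

Call:
step_arm --commands '[{"translation": [-0.04,0,0.5],"twist": 0},{"translation": [0,0,0.7],"twist": 0},{"translation": [0,0,0.6],"twist": 0},{"translation": [0,0,0.3],"twist": 0},{"translation": [0,0,0],"twist": 0},{"translation": [0,0,0],"twist": 0}]'

```text
time_s: 13.22
position: [544.9, -273.4, 146.9]
tool_rot: [[-0.179, 0.984, 0.002], [0.984, 0.179, -0.001], [-0.001, 0.001, -1.0]]
wrist_force: [0.6, 0.1, -0.3]
grip_width: 88.0
grasp_force: 0.0
```

Call:
step_arm --commands '[{"translation": [0,0,0],"twist": 0},{"translation": [0,0,0],"twist": 0},{"translation": [0,0,0],"twist": 0},{"translation": [0,0,0],"twist": 0},{"translation": [0,0,0],"twist": 0},{"translation": [0,0,0],"twist": 0},{"translation": [0,0,0],"twist": 0}]' --gripper 1

```text
time_s: 14.1
position: [544.1, -273.2, 145.6]
tool_rot: [[-0.179, 0.984, -0.0], [0.984, 0.179, 0.0], [0.0, -0.0, -1.0]]
wrist_force: [0.4, -0.4, 0.5]
grip_width: 21.3
grasp_force: 0.0
```

Run:
```python
from h import *
S=np.load('scene6.npz');t=np.load('top6.npz')
print(ray(S,[(263+.5)/8-.5+180,(292+.5)/8-.5+130],102).round(1), ray(t,[204.2,208.7],102).round(1))
# funnel points by depth
for s in(S,t):
    X=cloud(s);k=(X[...,2]>92)&(X[...,2]<108)&(X[...,0]>455)&(X[...,0]<486)&(X[...,1]>215)&(X[...,1]<256);print(k.sum(),X[k].mean(0).round(1),X[k].min(0).round(0),X[k].max(0).round(0))
for n in('scene0','top0'):
    X=cloud(np.load(n+'.npz'));k=(X[...,2]>181)&(X[...,2]<195)&(abs(X[...,0]-543)<25)&(abs(X[...,1]+271)<25);p=X[k];print('probe top',p.mean(0).round(1),p.min(0).round(0),p.max(0).round(0))
```

```text
[[472.5 236.2 102. ]] [[475.7 236.1 102. ]]
25 [466.7 238.   97.3] [455. 223.  92.] [479. 252. 103.]
21 [473.7 236.8  99. ] [462. 228.  93.] [484. 247. 104.]
probe top [ 541.8 -273.3  184.8] [ 534. -284.  181.] [ 549. -261.  189.]
probe top [ 544.  -270.5  185.7] [ 535. -282.  182.] [ 551. -261.  192.]
```

Call:
step_arm --commands '[{"translation": [0,0,0],"twist": 0},{"translation": [0,0,0],"twist": 0},{"translation": [0,0,0],"twist": 0},{"translation": [0,0,0],"twist": 0}]'

```text
time_s: 14.6
position: [544.7, -273.2, 145.8]
tool_rot: [[-0.179, 0.984, 0.001], [0.984, 0.179, -0.0], [-0.0, 0.001, -1.0]]
wrist_force: [2.5, -0.2, -0.2]
grip_width: 15.4
grasp_force: 30.0
```

Call:
step_arm --commands '[{"translation": [0,0,-0.2],"twist": 0},{"translation": [0,0,-0.4],"twist": 0},{"translation": [0,0,-0.6],"twist": 0},{"translation": [0,0,-0.8],"twist": 0},{"translation": [0,0,-0.6],"twist": 0},{"translation": [0,0,-0.3],"twist": 0},{"translation": [0,0,-0.1],"twist": 0},{"translation": [0,0,0],"twist": 0}]'

```text
time_s: 15.6
position: [543.5, -273.0, 294.9]
tool_rot: [[-0.179, 0.984, -0.001], [0.984, 0.179, 0.001], [0.001, -0.001, -1.0]]
wrist_force: [-0.8, -0.5, -0.7]
grip_width: 15.9
grasp_force: 30.0
```

Call:
step_arm --commands '[{"translation": [0.6,0,0],"twist": 0},{"translation": [0.93,0.042,0],"twist": 0},{"translation": [0.93,0.042,0],"twist": 0},{"translation": [0.93,0.042,0],"twist": 0},{"translation": [0.93,0.042,0],"twist": 0},{"translation": [0.93,0.042,0],"twist": 0},{"translation": [0.93,0.042,0],"twist": 0},{"translation": [0.93,0.042,0],"twist": 0},{"translation": [0.93,0.042,0],"twist": 0},{"translation": [0.93,0.042,0],"twist": 0},{"translation": [0.93,0.042,0],"twist": 0},{"translation": [0.32,0,0],"twist": 0}]'

```text
time_s: 17.1
position: [472.0, 235.1, 294.3]
tool_rot: [[-0.181, 0.983, -0.003], [0.983, 0.181, -0.001], [-0.0, -0.003, -1.0]]
wrist_force: [-0.2, -0.7, -0.3]
grip_width: 16.2
grasp_force: 30.0
```

Call:
step_arm --commands '[{"translation": [0,0,0.3],"twist": 0},{"translation": [0,0,0.3],"twist": 0},{"translation": [0,0,0],"twist": 0},{"translation": [0,0,0],"twist": 0},{"translation": [0,0,0],"twist": 0},{"translation": [0,0,0],"twist": 0}]'

```text
time_s: 17.85
position: [473.7, 233.2, 266.2]
tool_rot: [[-0.179, 0.984, 0.001], [0.984, 0.179, 0.0], [0.0, 0.001, -1.0]]
wrist_force: [-0.7, -1.3, -0.6]
grip_width: 15.5
grasp_force: 30.0
```

Run:
```python
from h import *
s=snap('scene','scene7'); a=cv2.imread('pics/scene7.png')
cv2.imwrite('pics/c8.png',cv2.resize(a[110:180,175:245],(560,560),interpolation=cv2.INTER_CUBIC)); q=arm.state();print(q['position'],q['grip_width'])
```

```text
[473.58680654 233.32271721 266.12635741] 15.729042217307615
```

View pics/c8.png

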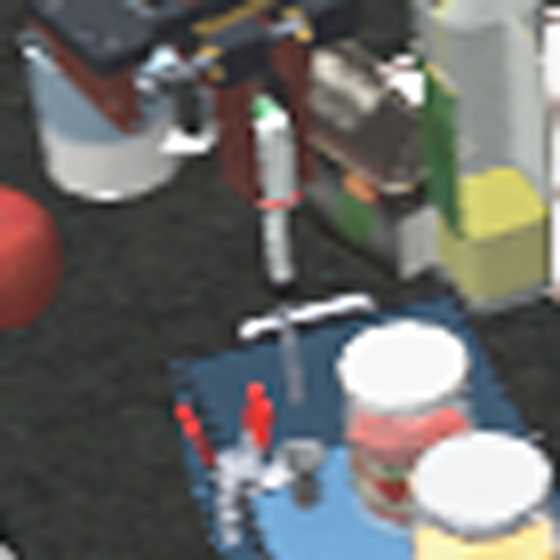

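The tip is at crop (295,405), just above the funnel at about (304,457). I compare the two by rays at their heights.

Run:
```python
from h import *
s=np.load('scene7.npz');c=lambda x,y:[(x+.5)/8-.5+175,(y+.5)/8-.5+110]
print('tip',ray(s,c(296,404),132.5).round(1),'stem z172',ray(s,c(285,338),167).round(1),'collar top z213',ray(s,c(283,283),213.5).round(1))
f=s['frame'].astype(int)
# funnel outline: ellipse extents
for r in range(162,176): print(r,f[r,207:220].sum(1)//3, (f[r,207:220,2]-f[r,207:220,0]))
print('funnel',ray(s,c(304,455),102).round(1),ray(s,c(304,460),102).round(1))
```

```text
tip [[472.  236.7 132.5]] stem z172 [[473.1 244.7 167. ]] collar top z213 [[470.  227.7 213.5]]
162 [109  94  83  88  90  90  89  91  89  86  95 139 167] [-180 -143    3   53   49   47   47   47   49   50   42    7  -49]
163 [105 106  84  89  85  87  85  89  87  86  83 140 170] [-182  -96   44   52   50   49   48   49   48   48   41   -8  -62]
164 [106 105  82  89  88  88  88  87  87  85  92 141 172] [-189 -106   45   52   49   47   47   47   46   48   40  -32  -83]
165 [122  98  93 130 163 174 181 162 104  85  98 114 120] [-113  -58   54   36   18    8    9   16   37   49   63   22  -34]
166 [143  86 129 136 121 142 151 165 144 142 174 150 130] [ -3   1  30  13   6  10  10   8  22  88 108  50 -26]
167 [141  79 159 162 115 142 151 150 145 155 169 156 122] [ 20  42  19  10   6   8   8   4  37  92 104  36 -41]
168 [177 178 222 202 120 125 130 120 142 169 166 151 122] [ 22  33  20  15   6   8   7  25  84 102 103  57 -23]
169 [195 234 245 237 181  98  67 113 157 169 167 157 140] [ 18  10   5   9  15   5   1  53  92  98 101  74   7]
170 [170 246 245 179 122  96  85  95 141 164 167 149 140] [ 12   4   3  23  24   4   3  26  79 100 101  74   5]
171 [156 110 142 158 124  92  84  99 145 167 165 166 153] [ 28  55  88  97  50   1   1  30  78  97 100  91  45]
172 [165 172 171 171 138  90  82 101 144 163 164 167 178] [ 99 105 100 103  65  -2  -1  27  78  98  97  97  78]
173 [151 172 168 169 160 132 120 146 167 165 164 165 172] [ 85 100  98  98  89  52  37  81 101  99  97 101  79]
174 [145 173 169 166 167 167 167 164 164 164 166 164 169] [ 85 103  99  98  99  97  99 100  96  97  97  99  92]
175 [151 174 169 168 165 166 164 164 163 164 166 165 166] [ 72 102  97  96  97  98  97  96  95  95  99  98 102]
funnel [[472.1 234.  102. ]] [[470.7 230.6 102. ]]
```

Call:
step_arm --commands '[{"translation": [-0.02,-0.036,0.2],"twist": 0},{"translation": [0,0,0.2],"twist": 0},{"translation": [0,0,0.2],"twist": 0},{"translation": [0,0,0.1],"twist": 0},{"translation": [0,0,0.05],"twist": 0},{"translation": [0,0,0],"twist": 0},{"translation": [0,0,0],"twist": 0}]'

```text
time_s: 18.77
position: [472.0, 232.1, 228.5]
tool_rot: [[-0.179, 0.984, 0.001], [0.984, 0.179, 0.0], [0.0, 0.001, -1.0]]
wrist_force: [0.4, -0.3, -0.5]
grip_width: 16.4
grasp_force: 30.0
```

Run:
```python
from h import *
s=snap('scene','scene8'); a=cv2.imread('pics/scene8.png')
cv2.imwrite('pics/c9.png',cv2.resize(a[130:180,185:235],(600,600),interpolation=cv2.INTER_CUBIC)); q=arm.state();print(q['position'],q['wrist_force'],q['moment'])
```

```text
[471.95647251 232.11598934 228.53878288] [-0.12752143  0.36772101  0.005332  ] [ 0.03612095 -0.08486825  0.04862844]
```

View pics/c9.png

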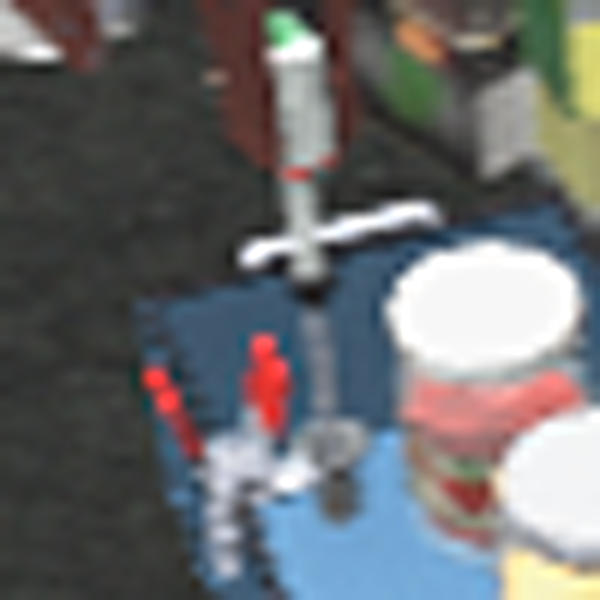

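The stem's tip goes into the funnel at crop (325,430), against the funnel centre at (333,440), so about 1.4 mm left. I correct and press on gently.

Call:
step_arm --commands '[{"translation": [-0.016,0.022,0.03],"twist": 0},{"translation": [0,0,0.05],"twist": 0},{"translation": [0,0,0.05],"twist": 0},{"translation": [0,0,0.05],"twist": 0},{"translation": [0,0,0],"twist": 0}]'

```text
time_s: 19.45
position: [473.4, 232.0, 219.3]
tool_rot: [[-0.179, 0.984, 0.001], [0.984, 0.179, 0.001], [0.001, 0.001, -1.0]]
wrist_force: [0.5, 3.4, 2.7]
grip_width: 16.0
grasp_force: 30.0
```

Call:
step_arm --commands '[{"translation": [0.03,0.005,0],"twist": 0},{"translation": [0,0,0],"twist": 0},{"translation": [0,0,0.04],"twist": 0},{"translation": [0,0,0.04],"twist": 0},{"translation": [0,0,0],"twist": 0}]'

```text
time_s: 20.08
position: [472.7, 233.1, 214.9]
tool_rot: [[-0.179, 0.984, -0.001], [0.984, 0.179, 0.0], [0.0, -0.0, -1.0]]
wrist_force: [0.3, 3.4, 0.8]
grip_width: 15.6
grasp_force: 30.0
```

Call:
step_arm --commands '[{"translation": [0.03,0,0.05],"twist": 0},{"translation": [0,0,0.1],"twist": 0},{"translation": [0,0,0.1],"twist": 0},{"translation": [0,0,0],"twist": 0},{"translation": [0,0,0],"twist": 0}]'

```text
time_s: 20.7
position: [472.4, 234.1, 202.4]
tool_rot: [[-0.179, 0.984, -0.001], [0.984, 0.179, -0.001], [-0.0, -0.001, -1.0]]
wrist_force: [0.6, 0.4, -0.7]
grip_width: 16.1
grasp_force: 30.0
```

Free running now. Seat is expected at TCP z of about 159.

Call:
step_arm --commands '[{"translation": [0,0,0.2],"twist": 0},{"translation": [0,0,0.2],"twist": 0},{"translation": [0,0,0.2],"twist": 0},{"translation": [0,0,0.1],"twist": 0},{"translation": [0,0,0.06],"twist": 0},{"translation": [0,0,0],"twist": 0},{"translation": [0,0,0],"twist": 0}]'

```text
time_s: 21.58
position: [472.6, 234.5, 164.8]
tool_rot: [[-0.179, 0.984, -0.0], [0.984, 0.179, 0.0], [0.0, 0.0, -1.0]]
wrist_force: [-0.2, 1.2, -1.2]
grip_width: 15.8
grasp_force: 30.0
```

Call:
step_arm --commands '[{"translation": [0,0,0.04],"twist": 0},{"translation": [0,0,0.04],"twist": 0},{"translation": [0,0,0.02],"twist": 0},{"translation": [0,0,0],"twist": 0},{"translation": [0,0,0],"twist": 0}]'

```text
time_s: 22.2
position: [472.7, 234.4, 159.7]
tool_rot: [[-0.179, 0.984, -0.0], [0.984, 0.179, 0.0], [0.0, 0.0, -1.0]]
wrist_force: [0.6, -0.2, -1.5]
grip_width: 16.2
grasp_force: 30.0
```

Call:
step_arm --commands '[{"translation": [0,0,0.02],"twist": 0},{"translation": [0,0,0.02],"twist": 0},{"translation": [0,0,0],"twist": 0},{"translation": [0,0,0],"twist": 0}]'

```text
time_s: 22.7
position: [473.0, 234.5, 157.9]
tool_rot: [[-0.179, 0.984, 0.001], [0.984, 0.179, 0.0], [0.0, 0.001, -1.0]]
wrist_force: [1.2, -0.6, 0.8]
grip_width: 16.0
grasp_force: 30.0
```

Call:
step_arm --commands '[{"translation": [0,0,0.02],"twist": 0},{"translation": [0,0,0.02],"twist": 0},{"translation": [0,0,0],"twist": 0},{"translation": [0,0,0],"twist": 0}]'

```text
time_s: 23.2
position: [473.5, 234.6, 156.2]
tool_rot: [[-0.179, 0.984, 0.002], [0.984, 0.179, 0.0], [0.0, 0.002, -1.0]]
wrist_force: [3.7, 0.2, 4.4]
grip_width: 16.1
grasp_force: 30.0
```

Call:
step_arm --commands '[{"translation": [0,0,0],"twist": 0},{"translation": [0,0,0],"twist": 0},{"translation": [0,0,0],"twist": 0},{"translation": [0,0,0],"twist": 0},{"translation": [0,0,0],"twist": 0}]' --gripper 0.4

```text
time_s: 23.82
position: [472.5, 234.4, 155.6]
tool_rot: [[-0.179, 0.984, -0.0], [0.984, 0.179, 0.0], [0.0, -0.0, -1.0]]
wrist_force: [0.6, 0.1, 0.1]
grip_width: 52.5
grasp_force: 0.0
```

Call:
step_arm --commands '[{"translation": [0,0,-0.4],"twist": 0},{"translation": [0,0,-0.8],"twist": 0},{"translation": [0,0,-0.8],"twist": 0},{"translation": [0,0,-0.2],"twist": 0},{"translation": [-0.8,0,0],"twist": 0},{"translation": [-1,0,0],"twist": 0},{"translation": [-1,0,0],"twist": 0},{"translation": [-1,0,0],"twist": 0},{"translation": [-1,0,0],"twist": 0},{"translation": [-1,0,0],"twist": 0},{"translation": [-0.5,0,0],"twist": 0},{"translation": [0,0,0],"twist": 0}]'

```text
time_s: 25.32
position: [528.6, -76.9, 264.3]
tool_rot: [[-0.176, 0.984, -0.002], [0.984, 0.176, 0.0], [0.001, -0.002, -1.0]]
wrist_force: [0.1, -0.5, -0.8]
grip_width: 53.0
grasp_force: 0.0
```

Run:
```python
from h import *
s=snap('scene','scene9'); a=cv2.imread('pics/scene9.png')
cv2.imwrite('pics/c10.png',cv2.resize(a[125:205,185:265],(600,600),interpolation=cv2.INTER_CUBIC)); q=arm.state();print(q['position'])
X=cloud(s);k=(X[...,2]>130)&(X[...,1]>200)&(X[...,1]<270)&(abs(X[...,0]-472)<22);p=X[k];print(len(p))
for lo in range(130,210,10):
    r=p[(p[:,2]>=lo)&(p[:,2]<lo+10)]; print(lo,len(r),r.mean(0).round(1) if len(r) else '')
```

```text
[528.34428362 -75.6685325  264.4563704 ]
83
130 12 [458.1 235.2 137.5]
140 4 [462.6 236.4 144.4]
150 10 [464.6 229.6 155.2]
160 13 [464.7 231.  164.9]
170 10 [466.9 227.  176.3]
180 12 [462.2 229.1 184.7]
190 22 [465.7 234.1 195.1]
200 0
```

View pics/c10.png

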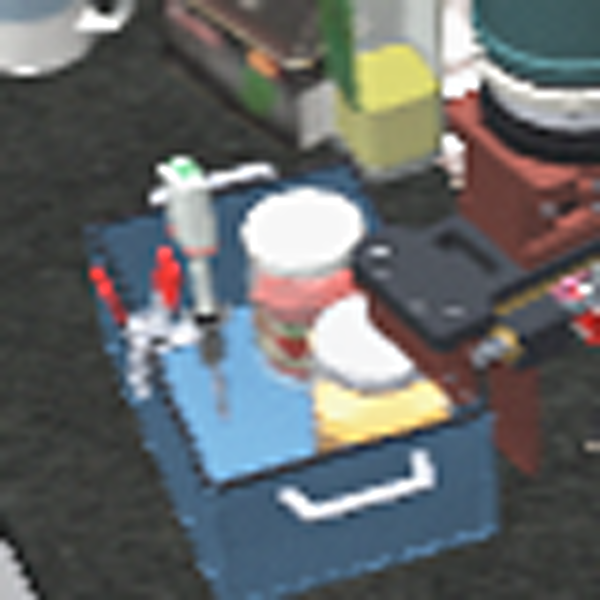

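The thermometer stands in the sleeve with its collar in the funnel at crop (208,320) and its stem emerging below. The clip is upright on the near rim, the jars are in place and the arm is clear.

```bash
python3 -c "
from cell import arm
print(arm.close_job())"
```

```text
the job is handed in; nothing more can be done
None
```

The clip is on the middle of the pan's near rim with its sleeve inside, the thermometer's collar is seated in the funnel, the jars were in place in the last picture, and I handed the job in at about 25 s (no verdict was returned).

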